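# Break down the stack of flow-instrument modules onto their docks

## Task

The four modules of the flow instrument stand in one stack. Take the stack apart from the top down and set each module, upright, on the docking plate of its own colour (red battery pack, green controller, white manifold, amber flow tray), lengthwise and flat between the four corner brackets, either end first. Set them down gently without dropping them, let go of all of them, and leave the jar and the brass weight where they are.

Things in the scene. Friction and masses are not known exactly. Their poses are not given: they have to be found in the camera images.
- battery_center (a point): The red battery pack, loose: two red cells side by side on a black holder with a black strap; a box 54 mm long (x), 36 mm wide (y), 30 mm high (z), about 160 g. Starts on the controller, at the top of the stack. The point is the centre of the box, 15 mm above its underside. Grip across y, at least 6 mm above the centre: the wider thing beneath sticks out 5 mm on each side.
- controller_center (a point): The green controller module, loose: green block with a black terminal strip 7 mm tall on top at its +x end; a box 76 mm long (x), 46 mm wide (y), 30 mm high (z), about 200 g. Starts on the manifold. The point is the centre of the box, 15 mm above its underside. Grip across y, at least 6 mm above the centre: the wider thing beneath sticks out 5 mm on each side.
- manifold_center (a point): The white valve manifold, loose: white block with three grey hose ports 8 mm tall on top at its +x end; a box 98 mm long (x), 56 mm wide (y), 30 mm high (z), about 320 g. Starts on the tray. The point is the centre of the box, 15 mm above its underside. Grip across y, at least 6 mm above the centre: the wider thing beneath sticks out 5 mm on each side.
- tray_center (a point): The amber flow tray, loose: amber resin block, black plate in its end faces, two white ports 8 mm tall on top at its +x end; a box 120 mm long (x), 66 mm wide (y), 30 mm high (z), about 400 g. Starts at the bottom of the stack, on the bench. The point is the centre of the box, 15 mm above its underside. Grip across y.
- d_battery_floor (a point): The red docking plate, fixed, place of the red battery pack: 78 x 60 mm (x, y), 4 mm thick. Aluminium brackets at its corners stand 6 mm above it and enclose 70 x 52 mm: 8 mm of play all round; each runs 13 mm along either side, so the sides' middles are open for fingers. The point is the centre of the plate's upper face, on which the module rests; x lengthwise, z up.
- d_controller_floor (a point): The green docking plate, fixed, place of the green controller module: 100 x 70 mm (x, y), 4 mm thick. Aluminium brackets at its corners stand 6 mm above it and enclose 92 x 62 mm: 8 mm of play all round; each runs 13 mm along either side, so the sides' middles are open for fingers. The point is the centre of the plate's upper face, on which the module rests; x lengthwise, z up.
- d_manifold_floor (a point): The white docking plate, fixed, place of the white valve manifold: 122 x 80 mm (x, y), 4 mm thick. Aluminium brackets at its corners stand 6 mm above it and enclose 114 x 72 mm: 8 mm of play all round; each runs 13 mm along either side, so the sides' middles are open for fingers. The point is the centre of the plate's upper face, on which the module rests; x lengthwise, z up.
- d_tray_floor (a point): The amber docking plate, fixed, place of the amber flow tray: 144 x 90 mm (x, y), 4 mm thick. Aluminium brackets at its corners stand 6 mm above it and enclose 136 x 82 mm: 8 mm of play all round; each runs 13 mm along either side, so the sides' middles are open for fingers. The point is the centre of the plate's upper face, on which the module rests; x lengthwise, z up.
- jar_center (a point): Bystander: small amber jar with white cap and paper label, loose, 44 mm across, 60 mm tall, at its centre. Leave it where it is.
- weight_center (a point): Bystander: brass weight with a knob on top, loose, 42 mm across, 49 mm tall, at its centre. Leave it where it is.
Mind the look-alikes: they are no part of the job. Several things look just like the part that bears d_manifold_floor: the one meant starts farthest from the robot's base. Leave any pink look-alike of the part that bears manifold_center alone.

How it is judged:
By the outcome, as a careful person would: the job done as asked, in the order asked, and still so for the second after the job is handed in, with the robot touching nothing.
It also fails if it takes over 141 s, if anything falls off the work surface, if the arm or the gripper's body presses on something with over 40 N, if the wrist force passes 120 N, or if a joint passes its speed limit or range.

## Robot

A 6-joint arm with a two-finger parallel gripper is mounted at the origin on the work surface. World frame = base frame: x ahead of the robot, y to its left, z up, the work surface at z = 0. Lengths are in m, angles in rad, forces in N, time in s.
With the tool pointing down it reaches from about 0.3 to 0.825 m from the base axis. Payload 5.4 kg.
Tool frame: the origin (TCP) lies midway between the tips of the shut fingers; the grasp point (between the pads) lies 19 mm behind it; z points along the fingers, y is the line along which they close (so a half turn about z gives the same grasp; the last joint's range is limited). The gripper opens to 92 mm and grips with 3 to 60 N. Pads are 20 mm wide; open, the fingers measure 128 mm over their backs; the gripper's body (75 mm by 189 mm) begins 69 mm behind the grasp point.
Start: joints at [1.015, 0.158, 1.597, -0, 1.386, -0.21], TCP at [0.195, 0.541, 0.215] pointing down, gripper open.
Joint ranges: [-2.91, 2.91], [-0.94, 2.29], [0.18, 2.7], [-1.29, 4.43], [0.17, 2.64], [-3, 3]. Speed limits (rad/s): [2.57, 2.57, 3.14, 3.14, 3.14, 3.14].

## Interface

Orientations are given as [roll, pitch, yaw] about the fixed x, y, z axes, in that order (R = Rz(yaw) Ry(pitch) Rx(roll)).
In Python, from workcell import r gives the robot as it stands.
- The arm moves only by the shell command python3 -m handwheel 'ROWS'. ROWS is JSON, a list of rows, each an object with "rot": the turn, a rotation vector about the tool's x, y, z in rad, a list of three; "linear": the shift along the tool's x, y, z in mm, a list of three; "grip": the opening, from 0 (shut) to 1 (fully open). In form: [{"rot": [ax, ay, az], "linear": [tx, ty, tz], "grip": grip}, ...]. A call has exactly 8 rows; each row is the pose to reach, as a shift and turn from the pose commanded when the call began, along the tool's axes at that moment; what a row does not reach only later rows make up. A row lasts 1/12 s, in which the tool goes at most 41.7 mm and 7.16 degrees, less where a joint would pass 70% of its speed; a pose out of reach is approached as far as the arm can. A call with a gripper value outside its range is refused whole. The fingers move at their own pace and stop on an object; the grip force is fixed at half the most. Time passes only in rows, so rows that repeat a pose let the fingers close, or fill a call up. It gives the time, the measured TCP pose, the force, the opening and the grip force at its end, in the units of the state.
- r.get_obs(): the state, without advancing time (a new reading comes with each control period).
- r.snapshot(name): name is "side" or "top"; returns (picture, depth): 420x560x3 uint8, red, green, blue; 420x560 float32, m along the optical axis (not along the pixel's ray), 0 where there is no reading.
- r.get_calibration(name): a dict with "fovy" (degrees; the focal length in pixels is half the picture's height over the tangent of half this angle, whatever the lens; pixels are square), "cx", "cy" (the principal point, pixels), "k1" (the pictures are not rectified: a ray, as slopes to the right and down, at radius r is drawn at 1 + k1 r^2 times it, then the intrinsics apply), "R" (3x3) and "t" (3): a world point X has camera coordinates R X + t. Camera axes: x right, y down, z forward; pixel columns grow to the right and rows downward; lengths in m; the calibration is good to about 2 mm. A picture is of the moment at which its call begins. get_calibration takes no time and is no camera call.
- r.close_job(): hands the job in; it is judged then, once.
The state is a dict: "time_s": time; "qpos": joint angles; "joint_vel": joint speeds; "joint_torque": joint torques, N m; "position": TCP position; "orientation": TCP orientation; "wrist_force": force on the tool from outside, world axes, zero at the start; "moment": the same for the moment, N m; "width": finger opening in m; "finger_force": force on a finger pad.
Only numpy, scipy, OpenCV 4.12 (cv2) and the standard library are available. Lean on these libraries where they do the work, as an engineer would, in place of code of your own. Each camera call takes 0.05 s, during which the arm holds its last target. There are 200 camera calls.

## Working session

There is one attempt and no reset: what is moved stays moved. The work goes in short steps, Python scripts to look and compute and a shell command to move; the robot and the scene stay as the last step left them, time stands still between calls to the robot, and variables do not carry over. Pictures are saved under pics/ and viewed, at most 14 in all, crops included, and the job is handed in when it is done.

```bash
mkdir -p pics
cat > h.py <<'E'
import numpy as np, cv2
from workcell import r
def cal(n):
    c=r.get_calibration(n); f=210/np.tan(np.radians(c['fovy'])/2)
    return f,c['cx'],c['cy'],c['k1'],np.array(c['R']),np.array(c['t'])
def slopes(n,uv):
    f,cx,cy,k,R,t=cal(n); K=np.array([[f,0,cx],[0,f,cy],[0,0,1.]])
    return cv2.undistortPoints(np.float64(uv).reshape(-1,1,2),K,np.float64([k,0,0,0])).reshape(-1,2)
def plane(n,uv,z):
    f,cx,cy,k,R,t=cal(n); s=slopes(n,uv); d=np.c_[s,np.ones(len(s))]@R; o=-R.T@t
    return o+d*((z-o[2])/d[:,2])[:,None]
def cloud(n,depth):
    f,cx,cy,k,R,t=cal(n); v,u=np.mgrid[:420,:560]
    s=slopes(n,np.c_[u.ravel(),v.ravel()]); P=np.c_[s,np.ones(len(s))]*depth.ravel()[:,None]
    P=(P-t)@R; P[depth.ravel()==0]=np.nan
    return P.reshape(420,560,3)
def save(p,name): cv2.imwrite('pics/'+name,cv2.cvtColor(p,cv2.COLOR_RGB2BGR))
E
python3 - <<'E'
from h import *
for n in('top','side'):
    p,d=r.snapshot(n); save(p,n+'0.png'); np.savez(n+'0',p=p,d=d)
    f,cx,cy,k,R,t=cal(n); print(n,f,cx,cy,k,-R.T@t,R.round(2).tolist())
print(r.get_obs())
E
```

```text
top 379.58090970499944 273.0559954252997 204.92240499297938 -0.06254649430794088 [0.3354411  0.07800229 1.0097789 ] [[-0.02, -1.0, 0.03], [-1.0, 0.02, -0.09], [0.09, -0.03, -1.0]]
side 518.7825785216821 277.6010913821361 205.283213488254 -0.020598878032878146 [ 0.37527615 -1.01218608  0.81712317] [[1.0, -0.02, 0.01], [-0.0, -0.57, -0.82], [0.03, 0.82, -0.57]]
{'time_s': 0.1, 'qpos': array([ 1.01491991e+00,  1.58966483e-01,  1.59809149e+00, -2.61950482e-05,
        1.38617119e+00, -2.10099226e-01]), 'joint_vel': array([ 1.00554350e-03, -9.72184775e-04, -4.13303664e-03, -1.28474249e-03,
        6.54320952e-05,  5.89293595e-04]), 'joint_torque': array([ 1.13168817e-04, -3.86506784e+01, -3.22959101e+01,  7.03171478e-02,
        3.39252886e-02, -1.67121800e-05]), 'position': array([0.19461331, 0.54047794, 0.21373576]), 'orientation': array([-3.13998676e+00, -3.16129639e-04,  2.79582004e+00]), 'wrist_force': array([-0.00727306, -0.39474388,  0.02376596]), 'moment': array([-0.06006591, -0.02311152,  0.01558831]), 'finger_force': 0.0, 'width': 0.091918715826592}
```

View pics/top0.png

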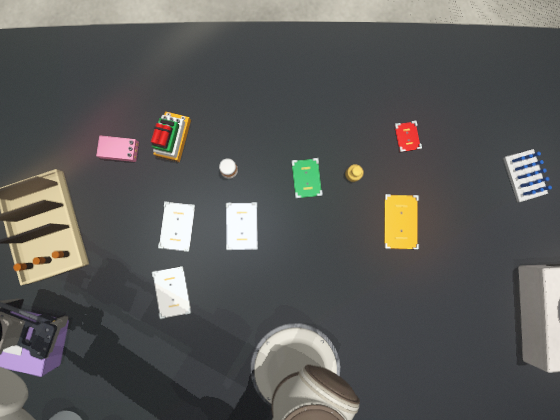

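View pics/side0.png

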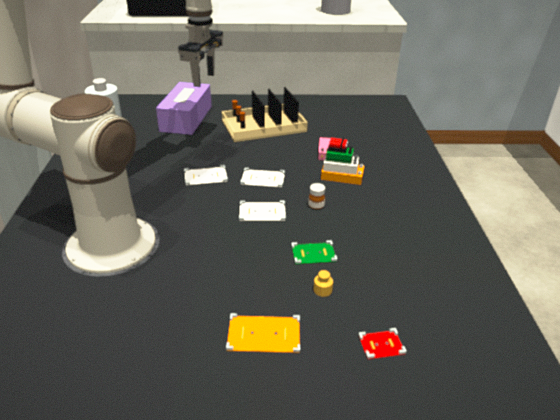

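The top picture shows the stack at (170,136), the jar at (228,168), the brass weight at (355,173), and the red (408,136), green (307,178) and amber (401,222) plates. Possible mix-ups: white plates at (177,226), (241,226) and (172,292), of which (177,226) looks farthest from the base, and the pink manifold at (117,148), which I leave alone.

```bash
cat >> h.py <<'E'
def rect(pts):
    (c,(w,h),a)=cv2.minAreaRect(np.float32(pts*1000))
    if w<h: w,h,a=h,w,a+90
    return np.round([c[0],c[1],w,h,(a+90)%180-90],1)
def comp(mask,uv):
    n,l=cv2.connectedComponents(mask.astype(np.uint8)); return l==l[uv[1],uv[0]]
E
cat > m.py <<'E'
from h import *
z=np.load('top0.npz'); p,d=z['p'],z['d']
hsv=cv2.cvtColor(p,cv2.COLOR_RGB2HSV); fg=(hsv[...,2]>90)
C=cloud('top',d)
for nm,uv in dict(red=(400,130),green=(300,172),amber=(392,205),wA=(170,226),wB=(235,226),wC=(165,292)).items():
    m=comp(fg,uv); ys,xs=np.where(m); q=plane('top',np.c_[xs,ys],.004)
    R=rect(q[:,:2]); print(nm,R,'dist',np.hypot(R[0],R[1]).round(),'z',np.nanmedian(C[m][:,2]).round(4))
win=np.zeros((420,560),bool); win[105:170,145:200]=1
Z=C[...,2]
for lo,hi in((.112,.13),(.082,.098),(.052,.068),(.022,.038)):
    m=win&(Z>lo)&(Z<hi); q=C[m]; print(lo,m.sum(),rect(q[:,:2]),np.median(q[:,2]).round(4))
for nm,uv in dict(jar=(228,165),wt=(355,172)).items():
    q=C[uv[1]-12:uv[1]+12,uv[0]-12:uv[0]+12].reshape(-1,3); q=q[q[:,2]>.02]; print(nm,np.nanmedian(q,0),q[:,2].max())
big=cv2.resize(p[95:255,90:270],None,fx=4,fy=4,interpolation=cv2.INTER_CUBIC)[:600]; save(big[:, :720],'crop1.png')
E
python3 m.py
```

```text
red [ 611.9 -326.7   82.4   65.8    7.3] dist 694.0 z 0.0044
green [498.4 -42.5 105.2  74.7   5.1] dist 500.0 z 0.0044
amber [ 374.9 -296.8  148.7   97.2   -2.7] dist 478.0 z 0.0045
wA [370.9 208.1 305.4 181.1 -80.6] dist 425.0 z 0.0027
wB [370.9 208.1 305.4 181.1 -80.6] dist 425.0 z 0.0027
wC [203.1 317.5 127.7  90.9   9.9] dist 377.0 z 0.0047
0.112 288 [592.8 320.6  52.   36.  -17.4] 0.1187
0.082 223 [598.3 317.1  76.8  44.7 -13.8] 0.0903
0.052 253 [605.3 316.2  99.3  56.7 -13.8] 0.0598
0.022 275 [611.9 314.6 121.8  66.2 -15.7] 0.0301
jar [0.51712154 0.16265684 0.05954587] 0.06427681714505862
wt [ 0.50356653 -0.16384652  0.03361533] 0.05353857482363449
```

View pics/crop1.png

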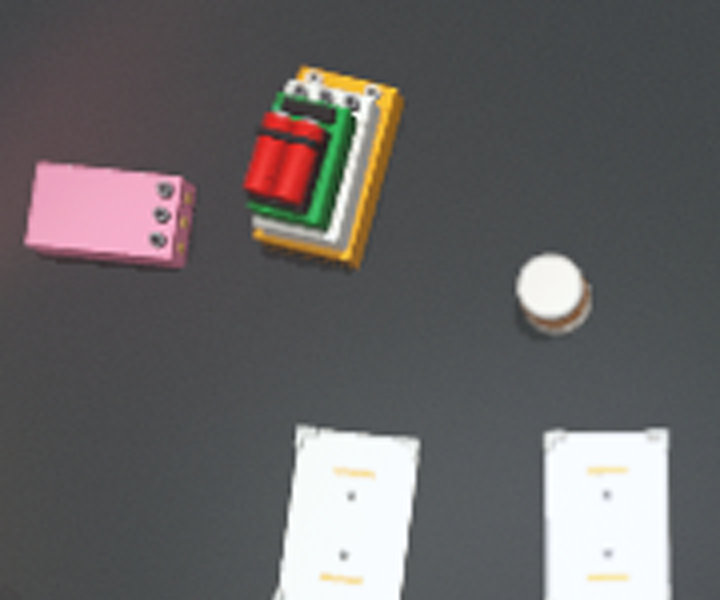

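The crop shows the stack (red on green on white on amber, +x end pointing up-right), the pink block lying apart, and two bracketed white plates. The layer sizes measured from depth match the given ones. wA and wB merged in the mask, so I'll separate them and cross-check with the side view.

```bash
cat >> h.py <<'E'
def go(x,y,z,yawdeg):
    "delta from the measured pose in tool axes: mm and rad about tool z"
    o=r.get_obs(); from scipy.spatial.transform import Rotation as Ro
    R=Ro.from_euler('xyz',o['orientation']); d=R.inv().apply(np.array([x,y,z])*1000.-1000*o['position']) if abs(x)<5 else R.inv().apply(np.array([x,y,z])-1000*o['position'])
    T=Ro.from_euler('xyz',[180,0,yawdeg],degrees=True)
    print('lin',d.round(1),'rot',(R.inv()*T).as_rotvec().round(3),'t',o['time_s'],'w',o['width'].round(4))
E
python3 - <<'E'
from h import *
z=np.load('top0.npz'); p=z['p']; C=cloud('top',z['d'])
fg=(p.min(2)>150); fg[:,209:213]=0
for uv in((170,226),(235,226)):
    m=comp(fg,uv); ys,xs=np.where(m); R=rect(plane('top',np.c_[xs,ys],.004)[:,:2]); print(R,np.hypot(*R[:2]).round())
z=np.load('side0.npz'); p=z['p']; hsv=cv2.cvtColor(p,cv2.COLOR_RGB2HSV); fg=hsv[...,2]>110
for uv in((372,344),(300,250),(240,335),(250,174),(250,206),(195,172)):
    m=comp(fg,uv); ys,xs=np.where(m); print('side',uv,m.sum(),rect(plane('side',np.c_[xs,ys],.004)[:,:2]))
m=comp((hsv[...,1]>150)&((hsv[...,0]<6)|(hsv[...,0]>174)),(338,146)); print(m.sum()); C=cloud('side',z['d'])
q=C[m]; print('side batt',q.shape,rect(q[q[:,2]>.11][:,:2]))
go(594,320,170,165)
E
```

```text
[374.3 306.  124.8  82.8  -7.5] 483.0
[372.7 133.7 124.9  81.6  -0.5] 396.0
side (372, 344) 1090 [ 611.8 -322.9   84.6   71.5    8.1]
side (300, 250) 851 [499.2 -37.9 105.6  82.2   4.7]
side (240, 335) 2704 [ 376.2 -292.2  149.4  101.8   -1.9]
side (250, 174) 718 [373.6 310.3 128.7 102.4  -6.7]
side (250, 206) 913 [372.3 139.1 127.8  94.2  -0.4]
side (195, 172) 694 [202.5 322.3 127.   99.6   9.3]
170
side batt (170, 3) [590.6 316.3  47.3  34.9 -13.3]Traceback (most recent call last):
  File "<stdin>", line 11, in <module>
  File "h.py", line 29, in go
    print('lin',d.round(1),'rot',(R.inv()*T).as_rotvec().round(3),'t',o['time_s'],'w',o['width'].round(4))
                                                                                      ^^^^^^^^^^^^^^^^
AttributeError: 'float' object has no attribute 'round'
```

```bash
sed -i "s/o\['width'\].round(4)/round(o['width'],4)/" h.py
python3 - <<'E'
from h import *
go(594,320,170,165)
E
```

```text
lin [-450.5  -72.    43.7] rot [-0.002 -0.    -0.084] t 0.1 w 0.0919
```

```bash
python3 -m handwheel '[{"rot":[0,0,-0.04],"linear":[-40,-6,0],"grip":1},{"rot":[0,0,-0.084],"linear":[-80,-12,0],"grip":1},{"rot":[0,0,-0.084],"linear":[-120,-18,10],"grip":1},{"rot":[0,0,-0.084],"linear":[-160,-25,20],"grip":1},{"rot":[0,0,-0.084],"linear":[-200,-32,20],"grip":1},{"rot":[0,0,-0.084],"linear":[-240,-38,20],"grip":1},{"rot":[0,0,-0.084],"linear":[-270,-43,20],"grip":1},{"rot":[0,0,-0.084],"linear":[-300,-48,20],"grip":1}]'; python3 -c "
from h import *
go(594,320,170,165)"
```

```text
time_s: 0.77
position: [0.4622, 0.3926, 0.194]
orientation: [-3.141, -0.001, 2.879]
wrist_force: [1.1, 1.2, -0.2]
width: 0.0919
finger_force: 0.0
lin [-146.1  -35.8   23.9] rot [-0.001 -0.001 -0.001] t 0.7667 w 0.0919
```

```bash
python3 -m handwheel '[{"rot":[0,0,0],"linear":[-35,-9,5],"grip":1},{"rot":[0,0,0],"linear":[-70,-17,12],"grip":1},{"rot":[0,0,0],"linear":[-105,-26,18],"grip":1},{"rot":[0,0,0],"linear":[-135,-33,24],"grip":1},{"rot":[0,0,0],"linear":[-147,-36,24],"grip":1},{"rot":[0,0,0],"linear":[-147,-36,24],"grip":1},{"rot":[0,0,0],"linear":[-147,-36,24],"grip":1},{"rot":[0,0,0],"linear":[-147,-36,24],"grip":1}]'; python3 -c "
from h import *
go(594,319,94,165)
p,d=r.snapshot('side'); save(cv2.resize(p[80:220,240:440],None,fx=4,fy=4,interpolation=2)[:,:],'s1.png')"
```

```text
time_s: 1.43
position: [0.5923, 0.3225, 0.1709]
orientation: [3.141, -0.001, 2.881]
wrist_force: [0.4, 0.7, 0.5]
width: 0.0919
finger_force: 0.0
lin [-2.6 -3.  76.9] rot [ 0.    -0.001  0.001] t 1.4333 w 0.0919
```

View pics/s1.png

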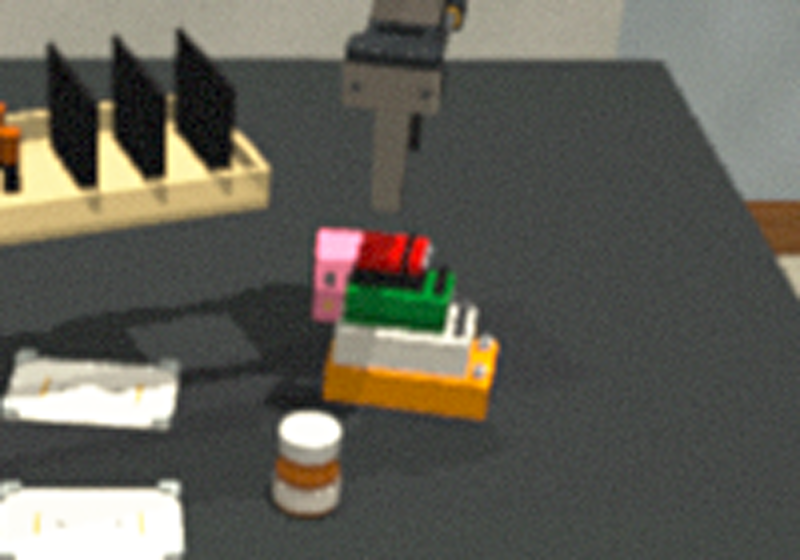

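The finger stands above the battery (about (388,205) in the crop), with nothing in the way. I'll descend and grip.

```bash
python3 -m handwheel '[{"rot":[0,0,0],"linear":[-3,-3,20],"grip":1},{"rot":[0,0,0],"linear":[-3,-3,40],"grip":1},{"rot":[0,0,0],"linear":[-3,-3,60],"grip":1},{"rot":[0,0,0],"linear":[-3,-3,70],"grip":1},{"rot":[0,0,0],"linear":[-3,-3,75],"grip":1},{"rot":[0,0,0],"linear":[-3,-3,76],"grip":1},{"rot":[0,0,0],"linear":[-3,-3,76],"grip":1},{"rot":[0,0,0],"linear":[-3,-3,76],"grip":0.6}]'
python3 -m handwheel '[{"rot":[0,0,0],"linear":[0,0,0],"grip":0.45},{"rot":[0,0,0],"linear":[0,0,0],"grip":0.35},{"rot":[0,0,0],"linear":[0,0,0],"grip":0.2},{"rot":[0,0,0],"linear":[0,0,0],"grip":0},{"rot":[0,0,0],"linear":[0,0,0],"grip":0},{"rot":[0,0,0],"linear":[0,0,0],"grip":0},{"rot":[0,0,0],"linear":[0,0,0],"grip":0},{"rot":[0,0,0],"linear":[0,0,0],"grip":0}]'
```

```text
time_s: 2.15
position: [0.5964, 0.3182, 0.0962]
orientation: [3.14, 0.002, 2.88]
wrist_force: [0.0, 0.6, -1.2]
width: 0.087
finger_force: 0.0
time_s: 2.82
position: [0.5957, 0.3177, 0.0946]
orientation: [3.141, 0.0, 2.88]
wrist_force: [0.7, 0.1, -0.0]
width: 0.0357
finger_force: 30.0
```

```bash
python3 -m handwheel '[{"rot":[0,0,0],"linear":[0,0,-5],"grip":0},{"rot":[0,0,0],"linear":[0,0,-15],"grip":0},{"rot":[0,0,0],"linear":[0,0,-30],"grip":0},{"rot":[0,0,0],"linear":[0,0,-50],"grip":0},{"rot":[0,0,0],"linear":[0,0,-70],"grip":0},{"rot":[0,0,0],"linear":[0,0,-70],"grip":0},{"rot":[0,0,0],"linear":[0,0,-70],"grip":0},{"rot":[0,0,0],"linear":[0,0,-70],"grip":0}]'; python3 -c "
from h import *
go(614,-326,150,187)
import scipy
p,d=r.snapshot('top'); np.savez('top1',p=p,d=d); C=cloud('top',d)
win=np.zeros((420,560),bool); win[100:175,140:205]=1
for lo,hi in((.15,.2),(.082,.098),(.052,.068),(.022,.038)):
    m=win&(C[...,2]>lo)&(C[...,2]<hi); q=C[m]; print(lo,m.sum(),rect(q[:,:2]),np.median(q[:,2]).round(4))"
```

```text
time_s: 3.48
position: [0.5951, 0.3174, 0.1636]
orientation: [-3.141, -0.001, 2.88]
wrist_force: [-0.0, -1.2, -2.1]
width: 0.0357
finger_force: 30.0
lin [-184.8 -616.6   13.9] rot [-0.001 -0.001 -0.384] t 3.4833 w 0.0357
0.15 22 [574.9 299.7  19.6   6.6 -62.9] 0.1716
0.082 178 [594.1 308.8  72.7  27.4 -15.3] 0.0902
0.052 90 [602.3 305.4 101.6  31.7  -5.6] 0.0601
0.022 161 [610.6 311.  121.3  57.2 -13.7] 0.0296
```

```bash
python3 -m handwheel '[{"rot":[0,0,0],"linear":[-4,-15,0],"grip":0},{"rot":[0,0,-0.05],"linear":[-13,-45,0],"grip":0},{"rot":[0,0,-0.1],"linear":[-24,-80,0],"grip":0},{"rot":[0,0,-0.15],"linear":[-35,-117,0],"grip":0},{"rot":[0,0,-0.2],"linear":[-46,-154,0],"grip":0},{"rot":[0,0,-0.25],"linear":[-57,-191,0],"grip":0},{"rot":[0,0,-0.3],"linear":[-68,-228,0],"grip":0},{"rot":[0,0,-0.384],"linear":[-79,-265,0],"grip":0}]'; python3 -c "
from h import *
go(614,-326,150,187)"
```

```text
time_s: 4.2
position: [0.602, 0.0385, 0.1634]
orientation: [3.141, -0.002, -3.017]
wrist_force: [0.2, -0.1, -1.0]
width: 0.036
finger_force: 30.0
lin [  33.4 -363.1   13.4] rot [ 0.    -0.002  0.002] t 4.2 w 0.036
```

```bash
python3 -m handwheel '[{"rot":[0,0,0],"linear":[3,-37,2],"grip":0},{"rot":[0,0,0],"linear":[7,-74,4],"grip":0},{"rot":[0,0,0],"linear":[10,-111,6],"grip":0},{"rot":[0,0,0],"linear":[14,-148,8],"grip":0},{"rot":[0,0,0],"linear":[17,-185,10],"grip":0},{"rot":[0,0,0],"linear":[20,-220,12],"grip":0},{"rot":[0,0,0],"linear":[23,-250,13],"grip":0},{"rot":[0,0,0],"linear":[25,-270,13],"grip":0}]'; python3 -c "
from h import *
go(614,-326,60,187)"
```

```text
time_s: 4.87
position: [0.6095, -0.2336, 0.1499]
orientation: [3.141, -0.003, -3.022]
wrist_force: [-0.3, 1.0, -1.0]
width: 0.0359
finger_force: 30.0
lin [  6.3 -92.3  89.9] rot [ 0.    -0.003 -0.003] t 4.8667 w 0.0359
```

```bash
python3 -m handwheel '[{"rot":[0,0,0],"linear":[2,-30,0],"grip":0},{"rot":[0,0,0],"linear":[4,-60,15],"grip":0},{"rot":[0,0,0],"linear":[6,-80,35],"grip":0},{"rot":[0,0,0],"linear":[6,-91,60],"grip":0},{"rot":[0,0,0],"linear":[6,-91,80],"grip":0},{"rot":[0,0,0],"linear":[6,-91,90],"grip":0},{"rot":[0,0,0],"linear":[6,-91,90],"grip":0},{"rot":[0,0,0],"linear":[6,-91,90],"grip":0}]'; python3 -c "
from h import *
go(614,-326,9,187)
for n in('top','side'):
  p,d=r.snapshot(n); np.savez(n+'2',p=p,d=d)
q=np.hstack([cv2.resize(np.load('top2.npz')['p'][95:195,365:465],(400,400),interpolation=2),cv2.resize(np.load('side2.npz')['p'][280:380,330:430],(400,400),interpolation=2)]); save(q,'b2.png')"
```

```text
time_s: 5.53
position: [0.6158, -0.3205, 0.0611]
orientation: [3.14, -0.001, -3.019]
wrist_force: [-0.4, -0.3, -1.2]
width: 0.0358
finger_force: 30.0
lin [ 2.4 -5.2 52.1] rot [ 0.001 -0.001  0.   ] t 5.5333 w 0.0358
```

View pics/b2.png

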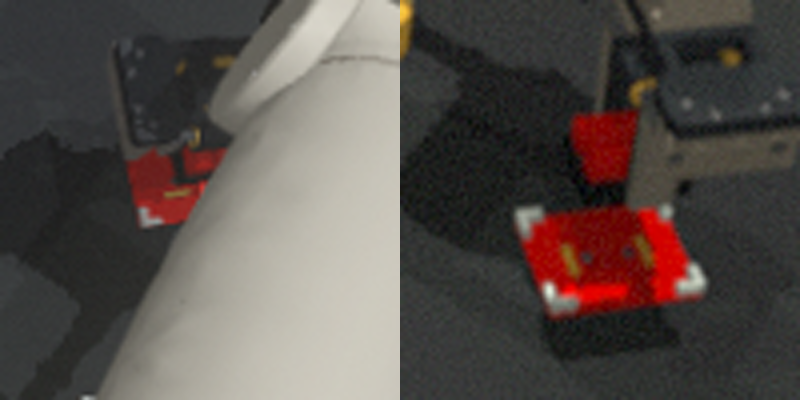

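The battery hangs level over the red plate: pack at about (600,150) and plate at about (610,260) in the side half. I'll lower it.

```bash
python3 -m handwheel '[{"rot":[0,0,0],"linear":[2,-5,10],"grip":0},{"rot":[0,0,0],"linear":[2,-5,22],"grip":0},{"rot":[0,0,0],"linear":[2,-5,34],"grip":0},{"rot":[0,0,0],"linear":[2,-5,42],"grip":0},{"rot":[0,0,0],"linear":[2,-5,46],"grip":0},{"rot":[0,0,0],"linear":[2,-5,48],"grip":0},{"rot":[0,0,0],"linear":[2,-5,50],"grip":0},{"rot":[0,0,0],"linear":[2,-5,50],"grip":0}]'; python3 -c "
from h import *
go(614,-326,9,187)"
```

```text
time_s: 6.3
position: [0.6153, -0.3261, 0.0114]
orientation: [-3.142, 0.0, -3.019]
wrist_force: [0.7, 0.2, -0.6]
width: 0.0359
finger_force: 30.0
lin [1.3 0.3 2.4] rot [-0.  0.  0.] t 6.3 w 0.0359
```

```bash
python3 -m handwheel '[{"rot":[0,0,0],"linear":[1,0,0.5],"grip":0},{"rot":[0,0,0],"linear":[1,0,1],"grip":0},{"rot":[0,0,0],"linear":[1,0,1.5],"grip":0},{"rot":[0,0,0],"linear":[1,0,2],"grip":0},{"rot":[0,0,0],"linear":[1,0,2.4],"grip":0},{"rot":[0,0,0],"linear":[1,0,2.7],"grip":0},{"rot":[0,0,0],"linear":[1,0,3],"grip":0},{"rot":[0,0,0],"linear":[1,0,3],"grip":0}]'
```

```text
time_s: 6.97
position: [0.6143, -0.3262, 0.0086]
orientation: [-3.142, 0.0, -3.019]
wrist_force: [-0.3, 0.6, -1.5]
width: 0.0356
finger_force: 30.0
```

```bash
python3 -m handwheel '[{"rot":[0,0,0],"linear":[0,0,0.3],"grip":0},{"rot":[0,0,0],"linear":[0,0,0.6],"grip":0},{"rot":[0,0,0],"linear":[0,0,0.9],"grip":0},{"rot":[0,0,0],"linear":[0,0,1.2],"grip":0},{"rot":[0,0,0],"linear":[0,0,1.2],"grip":0},{"rot":[0,0,0],"linear":[0,0,1.2],"grip":0},{"rot":[0,0,0],"linear":[0,0,1.2],"grip":0},{"rot":[0,0,0],"linear":[0,0,1.2],"grip":0}]'
```

```text
time_s: 7.63
position: [0.6143, -0.3263, 0.0086]
orientation: [3.142, -0.0, -3.019]
wrist_force: [-4.3, 2.6, 7.8]
width: 0.0361
finger_force: 30.0
```

Contact at 8 N. I'll open, rise and head back towards the stack.

```bash
python3 -m handwheel '[{"rot":[0,0,0],"linear":[0,0,-0.8],"grip":0.45},{"rot":[0,0,0],"linear":[0,0,-0.8],"grip":0.6},{"rot":[0,0,0],"linear":[0,0,-0.8],"grip":0.75},{"rot":[0,0,0],"linear":[0,0,-0.8],"grip":0.75},{"rot":[0,0,0],"linear":[0,0,-10],"grip":0.75},{"rot":[0,0,0],"linear":[0,0,-40],"grip":0.8},{"rot":[0,0,0],"linear":[0,0,-80],"grip":1},{"rot":[0,0,0],"linear":[0,0,-120],"grip":1}]'; python3 -c "
from h import *
go(598,315,150,165.5)"
```

```text
time_s: 8.3
position: [0.6134, -0.3256, 0.128]
orientation: [3.14, -0.002, -3.019]
wrist_force: [0.3, -1.0, 1.0]
width: 0.085
finger_force: 0.0
lin [-62.7 637.7 -20.9] rot [ 0.001 -0.002  0.375] t 8.3 w 0.085
```

```bash
python3 -m handwheel '[{"rot":[0,0,0],"linear":[-4,37,-10],"grip":1},{"rot":[0,0,0.05],"linear":[-8,74,-20],"grip":1},{"rot":[0,0,0.1],"linear":[-12,115,-22],"grip":1},{"rot":[0,0,0.15],"linear":[-16,155,-22],"grip":1},{"rot":[0,0,0.2],"linear":[-20,195,-22],"grip":1},{"rot":[0,0,0.25],"linear":[-24,235,-22],"grip":1},{"rot":[0,0,0.3],"linear":[-28,270,-22],"grip":1},{"rot":[0,0,0.375],"linear":[-31,300,-22],"grip":1}]'
cat > look.py <<'E'
from h import *
def stack(lo,hi,win,n='top',tag='x',uv=None):
    p,d=r.snapshot(n); np.savez('last_'+n,p=p,d=d); C=cloud(n,d)
    w=np.zeros((420,560),bool); a,b,c,e=win; w[b:e,a:c]=1
    m=w&(C[...,2]>lo)&(C[...,2]<hi); q=C[m]; print(n,lo,m.sum(),rect(q[:,:2]),np.median(q[:,2]).round(4)); return p
E
python3 -c "
from look import *
go(598,315,150,165.5)
stack(.082,.098,(140,100,205,175)); stack(.025,.04,(385,110,435,160))
stack(.082,.098,(300,130,380,200),'side')"
```

```text
time_s: 8.97
position: [0.6083, -0.0221, 0.1503]
orientation: [3.141, 0.001, 2.887]
wrist_force: [-0.8, 0.5, 0.6]
width: 0.0918
finger_force: 0.0
lin [9.480e+01 3.237e+02 3.000e-01] rot [ 0.     0.001 -0.001] t 8.9667 w 0.0918
top 0.082 557 [598.8 317.6  77.8  46.1 -14.7] 0.0903
top 0.025 259 [ 610.6 -325.2   51.8   37.6    5.2] 0.0323
side 0.082 256 [599.2 316.4  76.8  56.5 -15.9] 0.0899
```

```bash
python3 -m handwheel '[{"rot":[0,0,0],"linear":[11,39,0],"grip":1},{"rot":[0,0,0],"linear":[22,78,0],"grip":1},{"rot":[0,0,0],"linear":[33,117,0],"grip":1},{"rot":[0,0,0],"linear":[44,155,0],"grip":1},{"rot":[0,0,0],"linear":[55,193,0],"grip":1},{"rot":[0,0,0],"linear":[66,230,0],"grip":1},{"rot":[0,0,0],"linear":[77,265,0],"grip":1},{"rot":[0,0,0],"linear":[84,290,0],"grip":1}]'; python3 -c "
from h import *
go(599,317.5,120,165.2)"
```

```text
time_s: 9.78
position: [0.5999, 0.2789, 0.1498]
orientation: [3.141, 0.001, 2.89]
wrist_force: [0.3, 0.6, 0.2]
width: 0.092
finger_force: 0.0
lin [10.5 37.2 29.9] rot [0.001 0.001 0.007] t 9.7833 w 0.092
```

```bash
python3 -m handwheel '[{"rot":[0,0,0.007],"linear":[5,15,0],"grip":1},{"rot":[0,0,0.007],"linear":[9,30,5],"grip":1},{"rot":[0,0,0.007],"linear":[10,36,20],"grip":1},{"rot":[0,0,0.007],"linear":[10,36,30],"grip":1},{"rot":[0,0,0.007],"linear":[10,36,30],"grip":1},{"rot":[0,0,0.007],"linear":[10,36,30],"grip":1},{"rot":[0,0,0.007],"linear":[10,36,30],"grip":1},{"rot":[0,0,0.007],"linear":[10,36,30],"grip":1}]'; python3 -c "
from h import *
go(599,317.5,64.5,165.2)"
```

```text
time_s: 10.45
position: [0.5997, 0.3136, 0.12]
orientation: [3.141, 0.001, 2.881]
wrist_force: [0.2, 0.7, 0.9]
width: 0.092
finger_force: 0.0
lin [ 1.7  3.6 55.5] rot [ 0.     0.001 -0.003] t 10.45 w 0.092
```

```bash
python3 -m handwheel '[{"rot":[0,0,0],"linear":[2,4,15],"grip":1},{"rot":[0,0,0],"linear":[2,4,32],"grip":1},{"rot":[0,0,0],"linear":[2,4,45],"grip":1},{"rot":[0,0,0],"linear":[2,4,53],"grip":1},{"rot":[0,0,0],"linear":[2,4,55],"grip":1},{"rot":[0,0,0],"linear":[2,4,55],"grip":1},{"rot":[0,0,0],"linear":[2,4,55],"grip":1},{"rot":[0,0,0],"linear":[2,4,55],"grip":0.7}]'
python3 -m handwheel '[{"rot":[0,0,0],"linear":[0,0,0],"grip":0.55},{"rot":[0,0,0],"linear":[0,0,0],"grip":0.45},{"rot":[0,0,0],"linear":[0,0,0],"grip":0.3},{"rot":[0,0,0],"linear":[0,0,0],"grip":0},{"rot":[0,0,0],"linear":[0,0,0],"grip":0},{"rot":[0,0,0],"linear":[0,0,0],"grip":0},{"rot":[0,0,0],"linear":[0,0,0],"grip":0},{"rot":[0,0,0],"linear":[0,0,0],"grip":0}]'
python3 -m handwheel '[{"rot":[0,0,0],"linear":[0,0,-5],"grip":0},{"rot":[0,0,0],"linear":[0,0,-15],"grip":0},{"rot":[0,0,0],"linear":[0,0,-30],"grip":0},{"rot":[0,0,0],"linear":[0,0,-50],"grip":0},{"rot":[0,0,0],"linear":[0,0,-70],"grip":0},{"rot":[0,0,0],"linear":[0,0,-85],"grip":0},{"rot":[0,0,0],"linear":[0,0,-85],"grip":0},{"rot":[0,0,0],"linear":[0,0,-85],"grip":0}]'; python3 -c "
from h import *
go(498.5,-42,120,185)"
```

```text
time_s: 11.12
position: [0.5989, 0.3191, 0.0656]
orientation: [3.14, 0.002, 2.882]
wrist_force: [0.4, 0.1, 0.8]
width: 0.0876
finger_force: 0.0
time_s: 11.78
position: [0.5981, 0.3189, 0.0645]
orientation: [3.141, 0.0, 2.882]
wrist_force: [-0.5, -0.5, 0.2]
width: 0.0462
finger_force: 30.0
time_s: 12.45
position: [0.5991, 0.3192, 0.1515]
orientation: [3.14, 0.003, 2.882]
wrist_force: [0.5, -1.1, -2.2]
width: 0.0452
finger_force: 30.0
lin [   4.5 -374.9   30.8] rot [ 0.001  0.003 -0.347] t 12.45 w 0.0452
```

```bash
python3 -m handwheel '[{"rot":[0,0,-0.03],"linear":[0,-20,0],"grip":0},{"rot":[0,0,-0.08],"linear":[1,-55,0],"grip":0},{"rot":[0,0,-0.13],"linear":[1,-92,0],"grip":0},{"rot":[0,0,-0.18],"linear":[2,-130,0],"grip":0},{"rot":[0,0,-0.23],"linear":[2,-168,0],"grip":0},{"rot":[0,0,-0.28],"linear":[3,-205,0],"grip":0},{"rot":[0,0,-0.33],"linear":[3,-240,0],"grip":0},{"rot":[0,0,-0.347],"linear":[4,-270,0],"grip":0}]'; python3 -c "
from h import *
go(498.5,-42,60,185)"
```

```text
time_s: 13.12
position: [0.523, 0.057, 0.148]
orientation: [3.142, -0.003, -3.053]
wrist_force: [-0.3, -0.5, -1.8]
width: 0.0457
finger_force: 30.0
lin [ 33.  -96.5  88.1] rot [ 0.    -0.003  0.002] t 13.1167 w 0.0457
```

```bash
python3 -m handwheel '[{"rot":[0,0,0],"linear":[9,-26,5],"grip":0},{"rot":[0,0,0],"linear":[19,-56,20],"grip":0},{"rot":[0,0,0],"linear":[28,-82,40],"grip":0},{"rot":[0,0,0],"linear":[32,-94,62],"grip":0},{"rot":[0,0,0],"linear":[32,-94,80],"grip":0},{"rot":[0,0,0],"linear":[32,-94,88],"grip":0},{"rot":[0,0,0],"linear":[32,-94,88],"grip":0},{"rot":[0,0,0],"linear":[32,-94,88],"grip":0}]'; python3 -c "
from h import *
go(498.5,-42,11,185)"
```

```text
time_s: 13.78
position: [0.5008, -0.037, 0.0612]
orientation: [3.141, -0.001, -3.054]
wrist_force: [-0.6, -0.2, -1.4]
width: 0.0458
finger_force: 30.0
lin [ 2.7 -4.8 50.2] rot [ 0.001 -0.001  0.001] t 13.7833 w 0.0458
```

```bash
python3 -m handwheel '[{"rot":[0,0,0],"linear":[2,-5,10],"grip":0},{"rot":[0,0,0],"linear":[2,-5,22],"grip":0},{"rot":[0,0,0],"linear":[2,-5,34],"grip":0},{"rot":[0,0,0],"linear":[2,-5,42],"grip":0},{"rot":[0,0,0],"linear":[2,-5,46],"grip":0},{"rot":[0,0,0],"linear":[2,-5,48],"grip":0},{"rot":[0,0,0],"linear":[2,-5,50],"grip":0},{"rot":[0,0,0],"linear":[2,-5,50],"grip":0}]'
python3 -m handwheel '[{"rot":[0,0,0],"linear":[0,0,0.5],"grip":0},{"rot":[0,0,0],"linear":[0,0,1],"grip":0},{"rot":[0,0,0],"linear":[0,0,1.5],"grip":0},{"rot":[0,0,0],"linear":[0,0,2],"grip":0},{"rot":[0,0,0],"linear":[0,0,2.4],"grip":0},{"rot":[0,0,0],"linear":[0,0,2.4],"grip":0},{"rot":[0,0,0],"linear":[0,0,2.4],"grip":0},{"rot":[0,0,0],"linear":[0,0,2.4],"grip":0}]'
```

```text
time_s: 14.45
position: [0.4999, -0.0427, 0.0116]
orientation: [-3.141, 0.0, -3.054]
wrist_force: [0.3, -0.1, -1.3]
width: 0.0458
finger_force: 30.0
time_s: 15.12
position: [0.4996, -0.0427, 0.009]
orientation: [3.142, -0.0, -3.054]
wrist_force: [-0.3, 0.4, -1.8]
width: 0.0457
finger_force: 30.0
```

```bash
python3 -m handwheel '[{"rot":[0,0,0],"linear":[0,0,0.3],"grip":0},{"rot":[0,0,0],"linear":[0,0,0.6],"grip":0},{"rot":[0,0,0],"linear":[0,0,0.9],"grip":0},{"rot":[0,0,0],"linear":[0,0,0.9],"grip":0},{"rot":[0,0,0],"linear":[0,0,0.9],"grip":0},{"rot":[0,0,0],"linear":[0,0,0.9],"grip":0},{"rot":[0,0,0],"linear":[0,0,0.9],"grip":0},{"rot":[0,0,0],"linear":[0,0,0.9],"grip":0}]'
```

```text
time_s: 15.78
position: [0.4997, -0.0427, 0.0084]
orientation: [3.142, -0.0, -3.054]
wrist_force: [-2.9, -0.1, 4.0]
width: 0.0458
finger_force: 30.0
```

Contact at 4 N. I'll release and rise.

```bash
python3 -m handwheel '[{"rot":[0,0,0],"linear":[0,0,-0.5],"grip":0.55},{"rot":[0,0,0],"linear":[0,0,-0.5],"grip":0.7},{"rot":[0,0,0],"linear":[0,0,-0.5],"grip":0.8},{"rot":[0,0,0],"linear":[0,0,-0.5],"grip":0.8},{"rot":[0,0,0],"linear":[0,0,-10],"grip":0.8},{"rot":[0,0,0],"linear":[0,0,-40],"grip":0.8},{"rot":[0,0,0],"linear":[0,0,-80],"grip":1},{"rot":[0,0,0],"linear":[0,0,-120],"grip":1}]'; python3 -c "
from look import *
go(605,316,150,165.2)
stack(.052,.068,(140,100,205,175))"
```

```text
time_s: 16.45
position: [0.4986, -0.0423, 0.1293]
orientation: [3.141, -0.002, -3.054]
wrist_force: [-0.1, -0.8, -0.4]
width: 0.085
finger_force: 0.0
lin [-137.1  347.7  -20.6] rot [ 0.001 -0.002  0.345] t 16.45 w 0.085
top 0.052 815 [604.7 315.7  99.2  57.2 -14.5] 0.0599
```

```bash
python3 -m handwheel '[{"rot":[0,0,0],"linear":[-12,30,-10],"grip":1},{"rot":[0,0,0.05],"linear":[-26,66,-20],"grip":1},{"rot":[0,0,0.1],"linear":[-40,102,-20],"grip":1},{"rot":[0,0,0.15],"linear":[-54,138,-20],"grip":1},{"rot":[0,0,0.2],"linear":[-68,174,-20],"grip":1},{"rot":[0,0,0.25],"linear":[-82,210,-20],"grip":1},{"rot":[0,0,0.3],"linear":[-97,246,-20],"grip":1},{"rot":[0,0,0.345],"linear":[-109,276,-20],"grip":1}]'; python3 -c "
from look import *
go(605,315.5,90,165.3)
stack(.025,.042,(270,140,340,210)); stack(.052,.068,(300,130,380,200),'side')"
```

```text
time_s: 17.17
position: [0.5845, 0.2445, 0.1486]
orientation: [3.141, 0.001, 2.882]
wrist_force: [0.1, -0.1, 0.9]
width: 0.0919
finger_force: 0.0
lin [-1.5 73.8 58.7] rot [ 0.001  0.001 -0.003] t 17.1667 w 0.0919
top 0.025 486 [501.4 -43.7  76.2  46.4   5.4] 0.0346
side 0.052 505 [579.9 238.9 226.2 100.3  71.2] 0.0601
```

Controller docked well: (501,-44), yaw 5.4°, top at z 0.0346. Next is the manifold.

```bash
python3 -m handwheel '[{"rot":[0,0,0],"linear":[0,25,0],"grip":1},{"rot":[0,0,0],"linear":[-1,50,5],"grip":1},{"rot":[0,0,0],"linear":[-1,67,20],"grip":1},{"rot":[0,0,0],"linear":[-1,72,40],"grip":1},{"rot":[0,0,0],"linear":[-1,72,55],"grip":1},{"rot":[0,0,0],"linear":[-1,72,57],"grip":1},{"rot":[0,0,0],"linear":[-1,72,57],"grip":1},{"rot":[0,0,0],"linear":[-1,72,57],"grip":1}]'; python3 -c "
from h import *
go(605,315.5,34.5,165.3)"
```

```text
time_s: 17.93
position: [0.6041, 0.3107, 0.0923]
orientation: [3.141, 0.001, 2.883]
wrist_force: [-0.0, 0.0, 0.3]
width: 0.0919
finger_force: 0.0
lin [ 0.4  4.9 57.8] rot [ 0.001  0.001 -0.002] t 17.9333 w 0.0919
```

```bash
python3 -m handwheel '[{"rot":[0,0,0],"linear":[0,4,10],"grip":1},{"rot":[0,0,0],"linear":[0,4,25],"grip":1},{"rot":[0,0,0],"linear":[0,4,40],"grip":1},{"rot":[0,0,0],"linear":[0,4,50],"grip":1},{"rot":[0,0,0],"linear":[0,4,55],"grip":1},{"rot":[0,0,0],"linear":[0,4,57],"grip":1},{"rot":[0,0,0],"linear":[0,4,57],"grip":1},{"rot":[0,0,0],"linear":[0,4,57],"grip":0.8}]'
python3 -m handwheel '[{"rot":[0,0,0],"linear":[0,0,0],"grip":0.68},{"rot":[0,0,0],"linear":[0,0,0],"grip":0.58},{"rot":[0,0,0],"linear":[0,0,0],"grip":0.3},{"rot":[0,0,0],"linear":[0,0,0],"grip":0},{"rot":[0,0,0],"linear":[0,0,0],"grip":0},{"rot":[0,0,0],"linear":[0,0,0],"grip":0},{"rot":[0,0,0],"linear":[0,0,0],"grip":0},{"rot":[0,0,0],"linear":[0,0,0],"grip":0}]'
python3 -m handwheel '[{"rot":[0,0,0],"linear":[0,0,-5],"grip":0},{"rot":[0,0,0],"linear":[0,0,-15],"grip":0},{"rot":[0,0,0],"linear":[0,0,-30],"grip":0},{"rot":[0,0,0],"linear":[0,0,-50],"grip":0},{"rot":[0,0,0],"linear":[0,0,-70],"grip":0},{"rot":[0,0,0],"linear":[0,0,-85],"grip":0},{"rot":[0,0,0],"linear":[0,0,-85],"grip":0},{"rot":[0,0,0],"linear":[0,0,-85],"grip":0}]'; python3 -c "
from h import *
go(374.3,306,90,172.5)"
```

```text
time_s: 18.6
position: [0.6048, 0.3151, 0.0345]
orientation: [3.141, 0.001, 2.884]
wrist_force: [-0.0, 0.5, 0.2]
width: 0.0875
finger_force: 0.0
time_s: 19.27
position: [0.6049, 0.3154, 0.0346]
orientation: [3.141, 0.001, 2.884]
wrist_force: [-0.1, 1.5, 1.3]
width: 0.0557
finger_force: 29.8
time_s: 19.93
position: [0.6054, 0.3152, 0.1209]
orientation: [3.14, 0.003, 2.884]
wrist_force: [0.3, 0.7, -3.6]
width: 0.0562
finger_force: 29.9
lin [221.2 -67.8  30.3] rot [ 0.001  0.003 -0.127] t 19.9333 w 0.0562
```

```bash
python3 -m handwheel '[{"rot":[0,0,-0.02],"linear":[15,-5,0],"grip":0},{"rot":[0,0,-0.04],"linear":[45,-14,0],"grip":0},{"rot":[0,0,-0.07],"linear":[80,-25,0],"grip":0},{"rot":[0,0,-0.1],"linear":[115,-35,0],"grip":0},{"rot":[0,0,-0.127],"linear":[150,-46,0],"grip":0},{"rot":[0,0,-0.127],"linear":[182,-56,8],"grip":0},{"rot":[0,0,-0.127],"linear":[210,-64,18],"grip":0},{"rot":[0,0,-0.127],"linear":[221,-68,30],"grip":0}]'; python3 -c "
from h import *
go(374.3,306,60,172.5)"
```

```text
time_s: 20.6
position: [0.3686, 0.305, 0.0873]
orientation: [-3.14, -0.004, 3.012]
wrist_force: [-0.2, -0.1, -2.2]
width: 0.0558
finger_force: 29.9
lin [-5.6  1.8 27.2] rot [-0.002 -0.004  0.002] t 20.6 w 0.0558
```

```bash
python3 -m handwheel '[{"rot":[0,0,0],"linear":[0,0,0],"grip":0},{"rot":[0,0,0],"linear":[0,0,5],"grip":0},{"rot":[0,0,0],"linear":[0,0,15],"grip":0},{"rot":[0,0,0],"linear":[0,0,22],"grip":0},{"rot":[0,0,0],"linear":[0,0,25],"grip":0},{"rot":[0,0,0],"linear":[0,0,25],"grip":0},{"rot":[0,0,0],"linear":[0,0,25],"grip":0},{"rot":[0,0,0],"linear":[0,0,25],"grip":0}]'; python3 -c "
from h import *
go(374.3,306,11.5,172.5)"
```

```text
time_s: 21.27
position: [0.374, 0.3057, 0.0644]
orientation: [3.141, 0.001, 3.011]
wrist_force: [-0.6, -0.2, -3.6]
width: 0.056
finger_force: 29.9
lin [-0.2  0.3 52.9] rot [ 0.     0.001 -0.   ] t 21.2667 w 0.056
```

```bash
python3 -m handwheel '[{"rot":[0,0,0],"linear":[0,0,10],"grip":0},{"rot":[0,0,0],"linear":[0,0,22],"grip":0},{"rot":[0,0,0],"linear":[0,0,34],"grip":0},{"rot":[0,0,0],"linear":[0,0,43],"grip":0},{"rot":[0,0,0],"linear":[0,0,48],"grip":0},{"rot":[0,0,0],"linear":[0,0,51],"grip":0},{"rot":[0,0,0],"linear":[0,0,52.5],"grip":0},{"rot":[0,0,0],"linear":[0,0,52.5],"grip":0}]'
python3 -m handwheel '[{"rot":[0,0,0],"linear":[0,0,0.5],"grip":0},{"rot":[0,0,0],"linear":[0,0,1],"grip":0},{"rot":[0,0,0],"linear":[0,0,1.5],"grip":0},{"rot":[0,0,0],"linear":[0,0,2],"grip":0},{"rot":[0,0,0],"linear":[0,0,2.4],"grip":0},{"rot":[0,0,0],"linear":[0,0,2.4],"grip":0},{"rot":[0,0,0],"linear":[0,0,2.4],"grip":0},{"rot":[0,0,0],"linear":[0,0,2.4],"grip":0}]'
```

```text
time_s: 21.93
position: [0.3736, 0.3057, 0.0116]
orientation: [3.141, 0.0, 3.011]
wrist_force: [-0.1, -0.8, -3.1]
width: 0.0558
finger_force: 29.9
time_s: 22.6
position: [0.3735, 0.3056, 0.0092]
orientation: [3.142, 0.0, 3.011]
wrist_force: [0.2, 0.3, -3.1]
width: 0.056
finger_force: 29.9
```

```bash
python3 -m handwheel '[{"rot":[0,0,0],"linear":[0,0,0.3],"grip":0},{"rot":[0,0,0],"linear":[0,0,0.6],"grip":0},{"rot":[0,0,0],"linear":[0,0,0.9],"grip":0},{"rot":[0,0,0],"linear":[0,0,1.1],"grip":0},{"rot":[0,0,0],"linear":[0,0,1.1],"grip":0},{"rot":[0,0,0],"linear":[0,0,1.1],"grip":0},{"rot":[0,0,0],"linear":[0,0,1.1],"grip":0},{"rot":[0,0,0],"linear":[0,0,1.1],"grip":0}]'
```

```text
time_s: 23.27
position: [0.3735, 0.3056, 0.0085]
orientation: [-3.141, -0.0, 3.011]
wrist_force: [-4.3, -2.0, 5.6]
width: 0.0557
finger_force: 29.9
```

```bash
python3 -m handwheel '[{"rot":[0,0,0],"linear":[0,0,-0.5],"grip":0.65},{"rot":[0,0,0],"linear":[0,0,-0.5],"grip":0.75},{"rot":[0,0,0],"linear":[0,0,-0.5],"grip":0.85},{"rot":[0,0,0],"linear":[0,0,-0.5],"grip":0.85},{"rot":[0,0,0],"linear":[0,0,-10],"grip":0.85},{"rot":[0,0,0],"linear":[0,0,-40],"grip":0.85},{"rot":[0,0,0],"linear":[0,0,-80],"grip":1},{"rot":[0,0,0],"linear":[0,0,-100],"grip":1}]'; python3 -c "
from look import *
go(612,314.5,80,165)
stack(.022,.038,(140,100,205,175));stack(.022,.038,(300,130,380,200),'side')"
```

```text
time_s: 23.93
position: [0.3752, 0.3065, 0.1126]
orientation: [3.139, 0.004, 3.011]
wrist_force: [0.7, 0.1, 0.3]
width: 0.089
finger_force: 0.0
lin [-233.6   38.7   33.7] rot [0.003 0.004 0.131] t 23.9333 w 0.089
top 0.022 1140 [612.1 315.7 121.6  68.5 -14.9] 0.03
side 0.022 875 [601.3 319.7 375.7 144.8  80. ] 0.0303
```

```bash
python3 -m handwheel '[{"rot":[0,0,0.02],"linear":[-20,3,-5],"grip":1},{"rot":[0,0,0.04],"linear":[-55,9,-5],"grip":1},{"rot":[0,0,0.07],"linear":[-90,15,-5],"grip":1},{"rot":[0,0,0.1],"linear":[-125,21,-5],"grip":1},{"rot":[0,0,0.131],"linear":[-160,27,-5],"grip":1},{"rot":[0,0,0.131],"linear":[-195,33,5],"grip":1},{"rot":[0,0,0.131],"linear":[-222,38,18],"grip":1},{"rot":[0,0,0.131],"linear":[-234,39,33],"grip":1}]'; python3 -c "
from look import *
go(612,315.5,30,165)
stack(.025,.042,(140,195,205,260))"
```

```text
time_s: 24.7
position: [0.6139, 0.3133, 0.0742]
orientation: [3.141, 0.002, 2.878]
wrist_force: [0.7, 0.9, -0.1]
width: 0.092
finger_force: 0.0
lin [ 2.5  1.6 44.2] rot [ 0.001  0.002 -0.001] t 24.7 w 0.092
top 0.025 111 [387.9 276.9  70.5  17.6   6.9] 0.0341
```

```bash
python3 -m handwheel '[{"rot":[0,0,0],"linear":[1,1.5,5],"grip":1},{"rot":[0,0,0],"linear":[1,1.5,20],"grip":1},{"rot":[0,0,0],"linear":[1,1.5,38],"grip":1},{"rot":[0,0,0],"linear":[1,1.5,50],"grip":1},{"rot":[0,0,0],"linear":[1,1.5,58],"grip":1},{"rot":[0,0,0],"linear":[1,1.5,62],"grip":1},{"rot":[0,0,0],"linear":[1,1.5,62],"grip":1},{"rot":[0,0,0],"linear":[1,1.5,62],"grip":0.85}]'
python3 -m handwheel '[{"rot":[0,0,0],"linear":[0,0,0],"grip":0.75},{"rot":[0,0,0],"linear":[0,0,0],"grip":0.68},{"rot":[0,0,0],"linear":[0,0,0],"grip":0.3},{"rot":[0,0,0],"linear":[0,0,0],"grip":0},{"rot":[0,0,0],"linear":[0,0,0],"grip":0},{"rot":[0,0,0],"linear":[0,0,0],"grip":0},{"rot":[0,0,0],"linear":[0,0,0],"grip":0},{"rot":[0,0,0],"linear":[0,0,0],"grip":0}]'
python3 -m handwheel '[{"rot":[0,0,0],"linear":[0,0,-5],"grip":0},{"rot":[0,0,0],"linear":[0,0,-15],"grip":0},{"rot":[0,0,0],"linear":[0,0,-30],"grip":0},{"rot":[0,0,0],"linear":[0,0,-55],"grip":0},{"rot":[0,0,0],"linear":[0,0,-85],"grip":0},{"rot":[0,0,0],"linear":[0,0,-115],"grip":0},{"rot":[0,0,0],"linear":[0,0,-130],"grip":0},{"rot":[0,0,0],"linear":[0,0,-130],"grip":0}]'; python3 -c "
from h import *
go(375,-296.5,140,177.5)"
```

```text
time_s: 25.42
position: [0.6102, 0.3157, 0.0137]
orientation: [3.141, 0.001, 2.88]
wrist_force: [-0.1, 0.1, -0.1]
width: 0.0871
finger_force: 0.0
time_s: 26.08
position: [0.6107, 0.3159, 0.014]
orientation: [3.14, 0.001, 2.88]
wrist_force: [0.1, 2.1, 4.8]
width: 0.0661
finger_force: 30.0
time_s: 26.75
position: [0.6129, 0.3162, 0.1497]
orientation: [3.137, 0.008, 2.88]
wrist_force: [-0.1, 0.1, -1.6]
width: 0.0652
finger_force: 30.0
lin [  71.2 -653.5    5.9] rot [ 0.004  0.009 -0.218] t 26.75 w 0.0652
```

```bash
python3 -m handwheel '[{"rot":[0,0,-0.01],"linear":[1,-12,0],"grip":0},{"rot":[0,0,-0.03],"linear":[4,-38,0],"grip":0},{"rot":[0,0,-0.06],"linear":[8,-72,0],"grip":0},{"rot":[0,0,-0.09],"linear":[12,-108,0],"grip":0},{"rot":[0,0,-0.12],"linear":[16,-144,0],"grip":0},{"rot":[0,0,-0.15],"linear":[20,-180,0],"grip":0},{"rot":[0,0,-0.18],"linear":[24,-216,0],"grip":0},{"rot":[0,0,-0.218],"linear":[28,-252,0],"grip":0}]'; python3 -c "
from h import *
go(375,-296.5,140,177.5)"
```

```text
time_s: 27.42
position: [0.5155, 0.0779, 0.1417]
orientation: [-3.141, -0.003, 3.1]
wrist_force: [0.4, -0.5, -2.8]
width: 0.066
finger_force: 30.0
lin [ 124.7 -380.     2.1] rot [-0.    -0.003  0.002] t 27.4167 w 0.066
```

```bash
python3 -m handwheel '[{"rot":[0,0,0],"linear":[12,-37,0],"grip":0},{"rot":[0,0,0],"linear":[24,-74,0],"grip":0},{"rot":[0,0,0],"linear":[36,-111,0],"grip":0},{"rot":[0,0,0],"linear":[48,-148,0],"grip":0},{"rot":[0,0,0],"linear":[60,-185,0],"grip":0},{"rot":[0,0,0],"linear":[72,-220,0],"grip":0},{"rot":[0,0,0],"linear":[82,-250,0],"grip":0},{"rot":[0,0,0],"linear":[89,-272,0],"grip":0}]'; python3 -c "
from h import *
go(375,-296.5,70,177.5)"
```

```text
time_s: 28.08
position: [0.4147, -0.1903, 0.1421]
orientation: [3.141, -0.002, 3.096]
wrist_force: [0.6, 0.3, -3.5]
width: 0.0659
finger_force: 30.0
lin [  34.7 -107.9   72.2] rot [ 0.    -0.002 -0.002] t 28.0833 w 0.0659
```

```bash
python3 -m handwheel '[{"rot":[0,0,0],"linear":[9,-28,0],"grip":0},{"rot":[0,0,0],"linear":[18,-56,8],"grip":0},{"rot":[0,0,0],"linear":[26,-82,20],"grip":0},{"rot":[0,0,0],"linear":[32,-98,38],"grip":0},{"rot":[0,0,0],"linear":[34,-106,55],"grip":0},{"rot":[0,0,0],"linear":[34,-106,68],"grip":0},{"rot":[0,0,0],"linear":[34,-106,72],"grip":0},{"rot":[0,0,0],"linear":[34,-106,72],"grip":0}]'; python3 -c "
from h import *
go(375,-296.5,21,177.5)"
```

```text
time_s: 28.75
position: [0.3768, -0.2913, 0.0691]
orientation: [3.138, -0.003, 3.098]
wrist_force: [-0.3, 0.3, -4.4]
width: 0.0656
finger_force: 30.0
lin [ 1.4 -5.5 48.1] rot [ 0.004 -0.003 -0.   ] t 28.75 w 0.0656
```

```bash
python3 -m handwheel '[{"rot":[0,0,0],"linear":[2,-5,10],"grip":0},{"rot":[0,0,0],"linear":[2,-5,22],"grip":0},{"rot":[0,0,0],"linear":[2,-5,34],"grip":0},{"rot":[0,0,0],"linear":[2,-5,41],"grip":0},{"rot":[0,0,0],"linear":[2,-5,45],"grip":0},{"rot":[0,0,0],"linear":[2,-5,47],"grip":0},{"rot":[0,0,0],"linear":[2,-5,47.5],"grip":0},{"rot":[0,0,0],"linear":[2,-5,47.5],"grip":0}]'
python3 -m handwheel '[{"rot":[0,0,0],"linear":[0,0,0.5],"grip":0},{"rot":[0,0,0],"linear":[0,0,1],"grip":0},{"rot":[0,0,0],"linear":[0,0,1.5],"grip":0},{"rot":[0,0,0],"linear":[0,0,2],"grip":0},{"rot":[0,0,0],"linear":[0,0,2],"grip":0},{"rot":[0,0,0],"linear":[0,0,2],"grip":0},{"rot":[0,0,0],"linear":[0,0,2],"grip":0},{"rot":[0,0,0],"linear":[0,0,2],"grip":0}]'
```

```text
time_s: 29.42
position: [0.3764, -0.2982, 0.0241]
orientation: [-3.141, 0.001, 3.098]
wrist_force: [-0.8, -0.2, -2.8]
width: 0.0659
finger_force: 30.0
time_s: 30.08
position: [0.3761, -0.2979, 0.0216]
orientation: [-3.142, 0.0, 3.098]
wrist_force: [0.1, 1.0, -3.0]
width: 0.0658
finger_force: 30.0
```

```bash
python3 -m handwheel '[{"rot":[0,0,0],"linear":[0,0,0.5],"grip":0},{"rot":[0,0,0],"linear":[0,0,1],"grip":0},{"rot":[0,0,0],"linear":[0,0,1.5],"grip":0},{"rot":[0,0,0],"linear":[0,0,2],"grip":0},{"rot":[0,0,0],"linear":[0,0,2.5],"grip":0},{"rot":[0,0,0],"linear":[0,0,2.8],"grip":0},{"rot":[0,0,0],"linear":[0,0,2.8],"grip":0},{"rot":[0,0,0],"linear":[0,0,2.8],"grip":0}]'
```

```text
time_s: 30.75
position: [0.376, -0.2978, 0.0188]
orientation: [3.142, -0.0, 3.098]
wrist_force: [-0.1, -0.6, -3.7]
width: 0.0657
finger_force: 30.0
```

```bash
python3 -m handwheel '[{"rot":[0,0,0],"linear":[0,0,0.3],"grip":0},{"rot":[0,0,0],"linear":[0,0,0.6],"grip":0},{"rot":[0,0,0],"linear":[0,0,0.9],"grip":0},{"rot":[0,0,0],"linear":[0,0,1.2],"grip":0},{"rot":[0,0,0],"linear":[0,0,1.3],"grip":0},{"rot":[0,0,0],"linear":[0,0,1.3],"grip":0},{"rot":[0,0,0],"linear":[0,0,1.3],"grip":0},{"rot":[0,0,0],"linear":[0,0,1.3],"grip":0}]'
```

```text
time_s: 31.42
position: [0.3761, -0.2979, 0.018]
orientation: [3.141, -0.0, 3.098]
wrist_force: [-2.8, 1.8, 6.3]
width: 0.0656
finger_force: 30.0
```

```bash
python3 -m handwheel '[{"rot":[0,0,0],"linear":[0,0,-0.5],"grip":0.75},{"rot":[0,0,0],"linear":[0,0,-0.5],"grip":0.85},{"rot":[0,0,0],"linear":[0,0,-0.5],"grip":0.9},{"rot":[0,0,0],"linear":[0,0,-0.5],"grip":0.9},{"rot":[0,0,0],"linear":[0,0,-10],"grip":0.9},{"rot":[0,0,0],"linear":[0,0,-40],"grip":0.9},{"rot":[0,0,0],"linear":[0,0,-80],"grip":1},{"rot":[0,0,0],"linear":[0,0,-120],"grip":1}]'
python3 -m handwheel '[{"rot":[0,0,0],"linear":[0,30,-20],"grip":1},{"rot":[0,0,0],"linear":[0,65,-40],"grip":1},{"rot":[0,0,0],"linear":[0,100,-50],"grip":1},{"rot":[0,0,0],"linear":[0,135,-50],"grip":1},{"rot":[0,0,0],"linear":[0,170,-50],"grip":1},{"rot":[0,0,0],"linear":[0,205,-50],"grip":1},{"rot":[0,0,0],"linear":[0,240,-50],"grip":1},{"rot":[0,0,0],"linear":[0,260,-50],"grip":1}]'
python3 -c "
from look import *
p=stack(.025,.042,(370,190,435,255)); stack(.025,.042,(140,195,205,260)); stack(.025,.042,(385,110,435,160)); save(p,'f.png')
s,d=r.snapshot('side'); save(s,'fs.png')"
```

```text
time_s: 32.08
position: [0.3754, -0.297, 0.1388]
orientation: [3.14, -0.001, 3.098]
wrist_force: [0.6, -0.9, -0.6]
width: 0.0914
finger_force: 0.0
time_s: 32.75
position: [0.3872, -0.0353, 0.1882]
orientation: [3.141, 0.001, 3.1]
wrist_force: [0.3, -0.1, 0.3]
width: 0.0918
finger_force: 0.0
top 0.025 934 [ 379.  -299.6  121.6   65.6   -4.3] 0.0346
top 0.025 842 [374.8 304.8  98.6  57.6  -6. ] 0.0346
top 0.025 252 [ 611.1 -324.9   51.4   38.5    6.9] 0.0327
```

View pics/f.png

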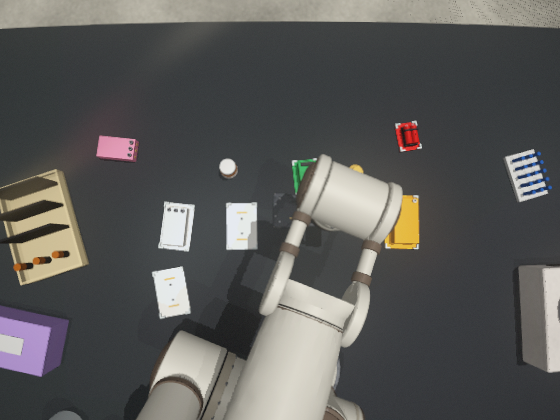

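View pics/fs.png

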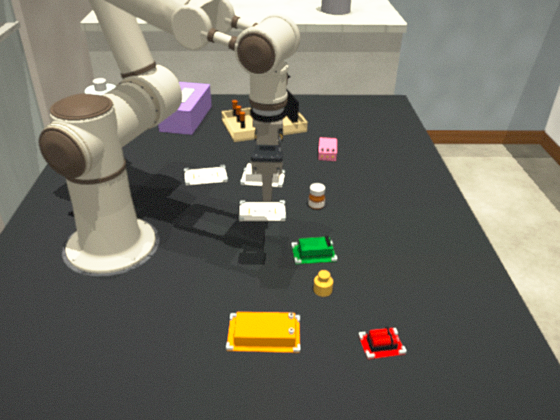

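Both pictures show all four modules flat on their own plates: red (408,136), green (305,175), white (176,226) and amber (401,222) in the top view. Module and plate centres agree within about 5 mm, against 8 mm of play. The jar and weight are in place, and the gripper is clear at z 0.19.

```bash
python3 -c "
from h import *
print(r.close_job())"
```

```text
the job is handed in; nothing more can be done
None
```

I took the stack apart from the top down and set all four modules flat and released on their own docking plates, leaving the jar and brass weight untouched; I handed the job in at about 33 s.

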